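Set the lens axis table to its red index and clamp it

TASK

One of three containers (red-capped jar, yellow-capped jar, lens mist bottle) stands in the way of the setting arm of the lens axis table: first stand that one upright on the round green mat, wholly on it, before turning the arm. Then swing the arm by its orange post until the white arrow on the black dial points exactly at the red index mark on the rim, and only then press the blue clamp cap in the middle of the dial fully down. Never let the arm bump a container, tip nothing over, and leave everything else where it stands.

Things in the scene. Friction and masses are not known exactly. Their poses are not given: they have to be found in the camera images.
- axis_table: lens axis table, fixed to the bench: round grey base 142 mm across, 24 mm high, with 10 degree graduations. Origin: centre of its underside, on the dial's vertical axis; z up. The arm and the containers round it are on the robot's side.
- axis_dial (a joint): angle (rad) of the black dial (114 mm across, top 34 mm above the bench) with its setting arm; grows anticlockwise seen from above. At 0 the arm points at +105 degrees in axis_table's frame (white arrow at -75 degrees); stops at 0 and 2.75. Starts between 0 and 0.3. It turns with a steady friction of about 0.25 N m (2 N at the post) and stays where it is left; no spring.
- dial_top (a point): centre of the dial's top face, on its axis, 34 mm above the bench, turning with the dial: its +x axis points along the white arrow. Fixed on the dial, the aluminium setting arm lies along this -x, from 30 to 135 mm from the axis, 16 mm wide, 34 to 44 mm above the bench.
- post_top (a point): centre of the top of the orange post on the setting arm, 120 mm from the dial's axis, 88 mm above the bench; 16 mm thick (22 mm foot up to 48 mm above the bench). Push it on its side with the shut fingers.
- arrow_tip (a point): tip of the white arrow on the dial, 56 mm from the axis
- index_mark: red index mark clipped on the base's rim, 60 to 75 mm from the axis, on the far left side. Origin: on the dial's axis, 24 mm above the bench; its +x axis points from the axis to the mark. The dial is set when dial_top's +x and this +x agree, which is at joint values between 1.7 and 2.45. Fixed.
- clamp_cap (a joint): travel (m) of the blue clamp cap, 36 mm across, in the middle of the dial: 0 up (its top 64 mm above the bench), 0.012 fully down. Friction of about 4 N holds it wherever it is left; no spring. It does not really brake the dial.
- clamp_top (a point): centre of the clamp cap's top
- park_mat: fixed round green mat, 150 mm across, 4 mm thick, left of the table. Origin: centre of its underside.
- jar_red: clear jar with a red cap, 62 mm across, 94 mm high, 0.12 kg. Loose, one of the three containers; origin: centre of the underside, z up. The one in the way stands 120 to 142 mm from axis_table's axis, in the arm's sweep (dial angles about 0.9 to 1.25); the two others stand clear, 190 mm or more from the axis.
- jar_yellow: jar with a yellow cap, 67 mm across, 98 mm high, 0.12 kg. Loose, one of the three containers; origin: centre of the underside, z up.
- mist_bottle: small white and blue mist bottle, 148 mm high; body 41 mm across up to 105 mm, 24 mm wide cap above 116 mm (a gripper from above best takes the cap), 0.085 kg; may lean up to 0.05 rad. Loose, one of the three containers; origin: centre of the underside, z up.
- beaker: frosted plastic beaker, 76 mm across, 85 mm high, loose; stands between mat and axis table; leave alone. Origin: underside.
- cutter_blue: blue-handled cutters 126 mm long, flat on the bench in front; leave alone

How it is judged:
By the outcome, as a careful person would: the job done as asked, in the order asked, and still so for the second after the job is handed in, with the robot touching nothing.
It also fails if it takes over 59 s, if anything falls off the work surface, if the arm or the gripper's body presses on something with over 40 N, if the wrist force passes 120 N, or if a joint passes its speed limit or range.

ROBOT

A 6-joint arm with a two-finger parallel gripper is mounted at the origin on a cart in front of the work surface, level with it; the furniture and walls round the work are solid. World frame = base frame: x ahead of the robot, y to its left, z up, the work surface at z = 0. Lengths are in mm, angles in degrees, forces in N, time in s.
With the tool pointing down it reaches from about 350 to 975 mm from the base axis. Payload 4.9 kg.
Tool frame: the origin (TCP) lies at the very end of the fingers, on their centre line; the grasp point (between the pads) lies 19 mm behind it; z points along the fingers, y is the line along which they close (so a half turn about z gives the same grasp; the last joint's range is limited). The gripper opens to 85 mm and grips with 20 to 120 N. Pads are 22 mm wide; open, the fingers measure 114 mm over their backs; the gripper's body (76 mm by 85 mm) begins 54 mm behind the grasp point. The pads swing forward as they close: fully open they stand 13 mm farther back than shut.
Start: joints at [-80.959, 3.019, 92.412, -0, 84.569, -6.818], TCP at [170.795, -601.191, 231.304] pointing down, gripper open.
Joint ranges: [-172.51, 172.51], [-57.92, 126.97], [3.15, 148.05], [-58.71, 238.71], [5.1, 150.11], [-179.66, 179.66]. Speed limits (degrees/s): [147.25, 147.25, 180, 180, 180, 180].

INTERFACE

Orientations are given as [roll, pitch, yaw] about the fixed x, y, z axes, in that order (R = Rz(yaw) Ry(pitch) Rx(roll)).
In Python, from workcell import * gives the robot as it stands. Calls block until the motion is done:
- reach(position, orientation): joint-space move of the TCP to a pose.
- movel(position, ori=None, rate=150): straight line of the TCP; ori=None keeps the orientation; rate is the mean speed in mm/s.
- goto_joints(angles): joint-space move.
- open_jaws() and close(strength=None): open the fingers fully, or close them until they stop; strength is the grip in N (None keeps the last).
- hold(seconds).
- inverse_kinematics(position, orientation): joint angles nearest the present ones, or None.
- state(): the state.
- grab_frame(name): name is "scene" or "top"; returns a dict with "frame" (384x512x3 uint8, blue, green, red), "K" (3x3 intrinsics, pixels), "xyz" and "orientation" of the camera in the world. Camera axes: x right, y down, z forward; pixel columns grow to the right and rows downward; lengths in mm; the calibration is good to about 2 mm. A picture is of the moment at which its call begins. There is no depth.
A pose or a line that the arm cannot do raises MotionError and nothing moves.
- finish_job(): hands the job in; it is judged then, once.
Trained networks look in the newest picture that a camera, given by its name, has taken for a name from the list of things; names that differ only in an ending like _2 or _b are one class to them, and where a whole thing is asked for, a point or a joint stands for the part that bears it (a point fixed in the world has none). Each returns a list of dicts, best first, with "p" (0 to 1); they miss things now and then, are a little off and sometimes report something else, mostly with a low value. They report only what shows in the picture. A call takes as long as a camera call.
- look_for(camera, thing): "xy" ([column, row] as shares, 0 to 1, of the picture: columns of its width, rows of its height, amid what is visible of it).
- masks_of(camera, thing): "mask" (384x512 bool, what is visible of it) and "xy" ([column, row] as shares, 0 to 1, of the picture: columns of its width, rows of its height, amid what is visible of it).
- place_of(camera, thing): "xy" ([column, row] as shares, 0 to 1, of the picture: columns of its width, rows of its height: a listed point, or the origin of a listed thing).
The state is a dict: "clock": time; "q": joint angles; "joint_vel": joint speeds; "joint_torque": joint torques, N m; "position": TCP position; "tool_rot": TCP orientation; "force": force on the tool from outside, world axes, zero at the start; "torque": the same for the moment, N m; "grip_width": finger opening in mm; "finger_force": force on a finger pad.
Only numpy, scipy, OpenCV 4.12 (cv2) and the standard library are available. Lean on these libraries where they do the work, as an engineer would, in place of code of your own. Each camera call takes 0.05 s, during which the arm holds its last target. There are 200 camera calls.

## Working session

There is one attempt and no reset: what is moved stays moved. The work goes in short steps, each a Python script; the robot and the scene stay as the last script left them, time stands still between calls to the robot, and variables do not carry over. Pictures are saved under pics/ and viewed, at most 10 in all, crops included, and the job is handed in when it is done.

```bash
mkdir -p pics; ls; cat > h.py <<'E'
from workcell import *
import numpy as np, cv2
from scipy.spatial.transform import Rotation as R
W=np.array([512,384])
def cam(c):
    o=c["orientation"]; 
    return np.array(c["K"]),np.array(c["xyz"],float),(R.from_euler('xyz',o,degrees=True).as_matrix() if np.size(o)==3 else np.array(o))
def ray(c,px,z):
    K,t,M=cam(c); d=M@np.linalg.solve(K,[px[0],px[1],1]); return t+d*(z-t[2])/d[2]
def proj(c,p):
    K,t,M=cam(c); v=K@(M.T@(np.array(p,float)-t)); return v[:2]/v[2]
E
python3 - <<'E'
from h import *
for n in ("scene","top"):
    c=grab_frame(n); cv2.imwrite(f"pics/{n}0.png",c["frame"]); print(n,c["xyz"],c["orientation"],np.array(c["K"]).tolist())
    for t,z in dict(axis_table=0,dial_top=34,post_top=88,arrow_tip=34,index_mark=24,clamp_top=64,park_mat=0,jar_red=0,jar_yellow=0,mist_bottle=0,beaker=0,cutter_blue=0).items():
        for r in place_of(n,t)[:2]:
            px=np.array(r["xy"])*W; print(t,round(r["p"],2),px.round(1),ray(c,px,z).round(1))
print(state())
E
```

```text
pics
workcell.py
scene [168.19701936 620.0000411  600.08927687] [-125.10401627    0.5537172  -153.25394525] [[372.0210774676782, 0.0, 252.34531331242007], [0.0, 372.0210774676782, 198.94279011331744], [0.0, 0.0, 1.0]]
axis_table 0.92 [241.2 199.1] [ 585.3 -125.4    0. ]
dial_top 0.74 [244.  187.8] [ 580.3 -134.5   34. ]
dial_top 0.63 [185.8 261.7] [558.5 174.   34. ]
post_top 0.57 [227.2 194.1] [565.  -19.8  88. ]
arrow_tip 0.72 [246.2 177.6] [ 599.5 -184.5   34. ]
clamp_top 0.52 [238.6 178.9] [ 592.2 -126.9   64. ]
park_mat 0.92 [169.2 301.8] [546.  256.1   0. ]
park_mat 0.52 [238.6 178.2] [ 644.8 -219.6    0. ]
jar_red 0.57 [270.8 163. ] [ 595.1 -347.3    0. ]
jar_yellow 0.94 [308.4 187.3] [ 436.7 -264.5    0. ]
mist_bottle 0.85 [274.3 214.9] [472.5 -99.8   0. ]
beaker 0.87 [187.6 263. ] [575.9 148.9   0. ]
cutter_blue 0.72 [331.3 210. ] [ 343.9 -186.4    0. ]
top [ 405.261532    -75.39154077 1223.38095975] [-176.15291744    1.43024749  -90.19551171] [[413.90234421333156, 0.0, 250.81486446391548], [0.0, 413.90234421333156, 195.6916495777147], [0.0, 0.0, 1.0]]
axis_table 0.55 [279.9
[... 671 characters left out ...]
-168.9    0. ]
{'clock': 1.3, 'q': array([-8.09604153e+01,  3.01978451e+00,  9.24130623e+01, -1.07835929e-03,
        8.45687755e+01, -6.81738528e+00]), 'joint_vel': array([-0.01700635, -0.00351641,  0.09381023,  0.00150811, -0.00422416,
       -0.16741791]), 'joint_torque': array([-1.78881191e-04, -3.93682516e+01, -3.70453620e+01, -1.73728968e-04,
        4.94417418e-04, -9.50629612e-06]), 'position': array([ 170.77282621, -601.19011062,  231.29305574]), 'tool_rot': array([-1.79998262e+02,  8.73347289e-04,  1.58570720e+01]), 'force': array([ 0.2915887 ,  0.3085706 , -0.53383056]), 'torque': array([-0.03873627, -0.00310342,  0.00904375]), 'finger_force': 0.0, 'grip_width': 85.48862608480525}
```

```bash
python3 - <<'E'
import cv2
for n in("scene","top"):
    a=cv2.imread(f"pics/{n}0.png"); cv2.imwrite(f"pics/{n}0v.png",cv2.resize(a[80:350,90:390],(800,600)[:1]+(600,) if 0 else (660,594),interpolation=cv2.INTER_CUBIC))
E
```

```text
(no output)
```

View pics/scene0v.png

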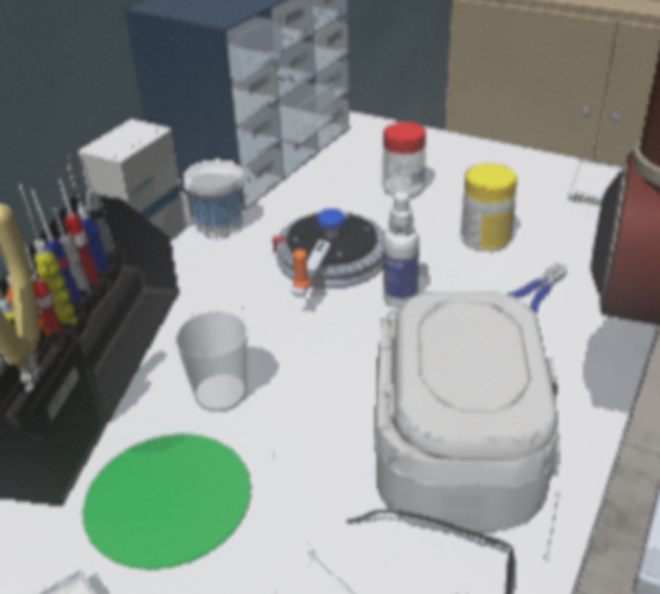

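View pics/top0v.png

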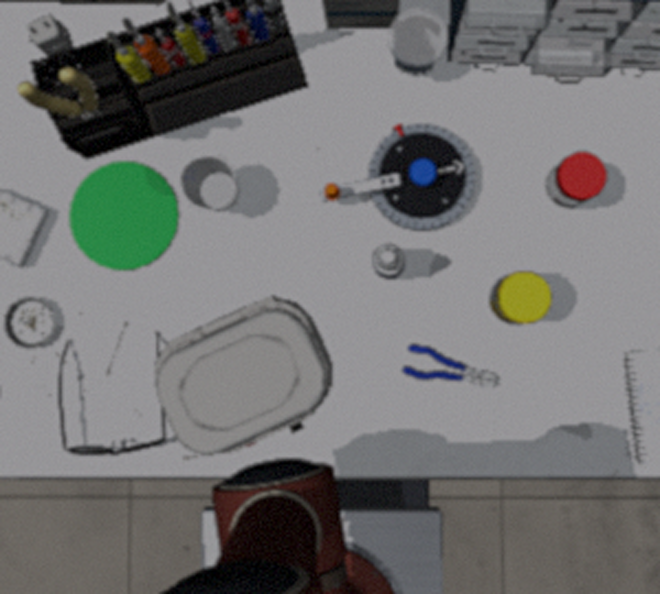

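The scene view shows the mist bottle in front of the dial at about (400,250) of the crop, with the red and yellow jars well behind. The top view shows the bottle at (388,262), the post at (331,191), the index mark at (399,130) and the arrow tip at (462,168). The bottle is the one in the way, about 122 mm from the axis. Next I'll refine the positions.

```bash
cat >> h.py <<'E'
def cen(im,lo,hi,box,minA=4):
    hsv=cv2.cvtColor(im,cv2.COLOR_BGR2HSV); m=cv2.inRange(hsv,np.array(lo),np.array(hi)); k=np.zeros_like(m); x0,y0,x1,y1=box; k[y0:y1,x0:x1]=m[y0:y1,x0:x1]
    n,l,s,c=cv2.connectedComponentsWithStats(k); i=1+np.argmax(s[1:,4]); return c[i],s[i,4],l==i
def rect(c,x0,y0,w,h,z,s):  # plane image: up=+x, left=+y ; top-left pixel = (x0,y0)
    P=np.array([[x0,y0],[x0,y0-w],[x0-h,y0-w],[x0-h,y0]],float)
    src=np.float32([proj(c,[*p,z]) for p in P]); dst=np.float32([[0,0],[w*s,0],[w*s,h*s],[0,h*s]])
    return cv2.warpPerspective(c["frame"],cv2.getPerspectiveTransform(src,dst),(int(w*s),int(h*s)),flags=cv2.INTER_CUBIC)
def tri(cs,pxs):
    A=np.zeros((3,3));b=np.zeros(3)
    for c,p in zip(cs,pxs):
        K,t,M=cam(c); d=M@np.linalg.solve(K,[*p,1]); d/=np.linalg.norm(d); Q=np.eye(3)-np.outer(d,d); A+=Q;b+=Q@t
    return np.linalg.solve(A,b)
E
python3 - <<'E'
from h import *
T=grab_frame("top"); S=grab_frame("scene")
def both(name,lo,hi,bt,bs,z):
    a,n,_=cen(T["frame"],lo,hi,bt); b,m,_=cen(S["frame"],lo,hi,bs)
    print(name,a.round(1),n,b.round(1),m,"tri",tri((T,S),(a,b)).round(1),"top@z",ray(T,a,z).round(1),"scene@z",ray(S,b,z).round(1))
both("cap",(105,120,60),(130,255,255),(270,145,295,170),(225,165,255,190),62)
both("post",(5,120,80),(20,255,255),(230,155,255,175),(215,185,235,215),80)
for cc,b,n in((T,(260,130,280,150),"top"),(S,(208,180,225,200),"scene")):
    a,k,_=cen(cc["frame"],(0,90,60),(10,255,255),b); print("index",n,a.round(1),k,ray(cc,a,26).round(1))
# green mat
for cc,b in((T,(110,130,190,220)),(S,(110,260,220,350))):
    a,k,m=cen(cc["frame"],(50,120,50),(80,255,255),b)
    c=max(cv2.findContours(m.astype(np.uint8),0,2)[0],key=len)[:,0]; p=np.float32([ray(cc,q,4)[:2] for q in c]); print("mat",cv2.minEnclosingCircle(p))
for n,cc in(("top",T),("scene",S)):
    r=masks_of(n,"mist_bottle")[0]; m=r["mask"]; ys,xs=np.where(m); print(n,r["p"],m.sum(),xs.min(),xs.max(),ys.min(),ys.max(), [ (y,xs[ys==y].mean().round(1),(ys==y).sum()) for y in range(ys.min(),ys.max()+1,3)])
v=cv2.hconcat([rect(T,680,-30,200,200,34,2),rect(T,510,-60,100,100,148,4)]); cv2.imwrite("pics/r1.png",v)
E
```

```text
cap [281.8 157.8] 138 [239.7 178.8] 73 tri [ 591.7 -134.1   60.2] top@z [ 590.5 -134.5   62. ] scene@z [ 591.4 -131.4   62. ]
post [240.1 166.4] 27 [226.1 201.6] 81 tri [566.5 -16.7  67. ] top@z [564.  -17.7  80. ] scene@z [557.5  -0.9  80. ]
index top [270.2 138. ] 5 [ 654.7 -103.1   26. ]
index scene [223.5 196.1] 8 [617.2 -84.5  26. ]
mat ((543.1749877929688, 267.16412353515625), 72.77518463134766)
mat ((544.9779663085938, 268.3116455078125), 72.79096984863281)
top 0.51 191 259 273 191 206 [(191, np.float64(265.5), np.int64(6)), (194, np.float64(266.0), np.int64(13)), (197, np.float64(266.0), np.int64(15)), (200, np.float64(266.0), np.int64(15)), (203, np.float64(266.5), np.int64(12)), (206, np.float64(267.0), np.int64(5))]
scene 0.72 633 264 279 167 218 [(167, np.float64(272.5), np.int64(4)), (170, np.float64(272.5), np.int64(6)), (173, np.float64(272.5), np.int64(6)), (176, np.float64(272.5), np.int64(8)), (179, np.float64(272.0), np.int64(9)), (182, np.float64(272.0), np.int64(11)), (185, np.float64(272.0), np.int64(13)), (188, np.float64(272.0), np.int64(15)), (191, np.float64(272.0), np.int64(15)), (194, np.float64(272.0), np.int64(15)), (197, np.float64(271.5), np.int64(16)), (200, np.float64(271.5), np.int64(16)), (203, np.float64(271.0), np.int64(15)), (206, np.float64(271.0), np.int64(15)), (209, np.float64(271.0), np.int64(15)), (212, np.float64(271.0), np.int64(15)), (215, np.float64(270.5), np.int64(12)), (218, np.float64(270.0), np.int64(5))]
```

View pics/r1.png

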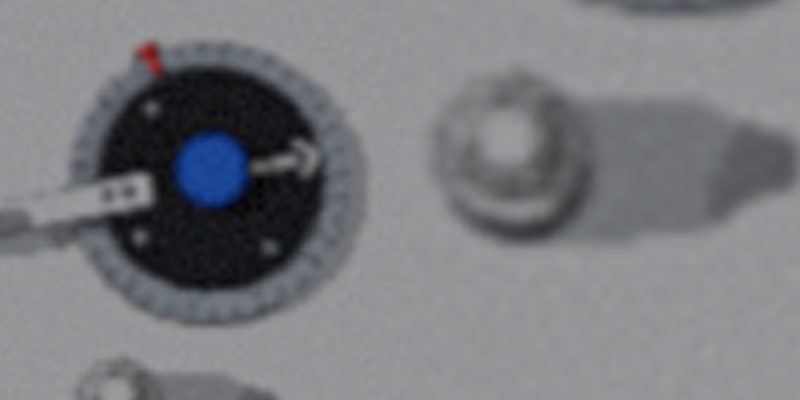

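The rectified view shows the dial centre at (212,178), which is world (591,-136), the index mark at (150,55), bearing about 27°, and the arrow bearing about -79°. The bottle's cap top is at (512,140), world (475,-88) at z=148. I'll check this with both cameras, then pick.

```bash
python3 - <<'E'
from h import *
T=grab_frame("top"); S=grab_frame("scene")
pt=proj(T,[475,-88,148]); print("tri",tri((T,S),(pt,(272.5,168.5))).round(1),"base proj",proj(S,[473.5,-97.7,0]).round(1),"top mask bottom")
cx,cy=ray(S,(272.5,168.5),148)[:2]; print("scene top",cx,cy)
p=np.array([475,-89.5]); d=[180,0,0]
reach([p[0],p[1],230],d); movel([p[0],p[1],150],rate=150)
c=grab_frame("scene"); t=grab_frame("top")
v=cv2.hconcat([cv2.resize(c["frame"][90:240,200:350],(400,400),interpolation=2),cv2.resize(t["frame"][130:255,200:325],(400,400),interpolation=2)]); cv2.imwrite("pics/pre.png",v)
print(state()["clock"])
E
```

```text
tri [475.4 -87.9 147.2] base proj [273.6 215.2] top mask bottom
scene top 475.17854440380444 -86.4436062477663
4.5167
```

View pics/pre.png

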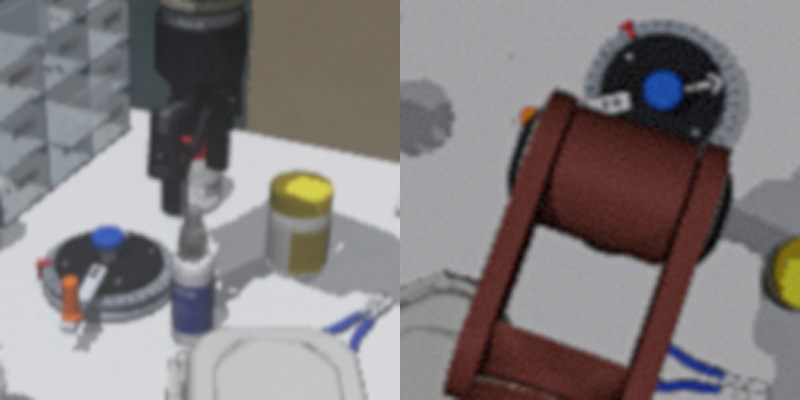

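The gripper is centred over the bottle: fingers at (170,190) and (215,150) in the left half, cap at (195,190). Triangulation gives a height of 147 mm against the stated 148. Grasping and moving to the mat.

```bash
python3 - <<'E'
from h import *
p=[475,-89]
movel([*p,116],rate=80); close(25); s=state(); print(s["grip_width"],s["finger_force"],s["clock"])
movel([*p,175],rate=120); s=state(); print(s["grip_width"],s["force"])
q=[532,262]
movel([500,60,195],rate=250); movel([*q,190],rate=250); movel([*q,126],rate=120)
c=grab_frame("scene"); t=grab_frame("top")
cv2.imwrite("pics/mat.png",cv2.hconcat([cv2.resize(c["frame"][170:350,90:270],(400,400),interpolation=2),cv2.resize(t["frame"][120:245,90:215],(400,400),interpolation=2)]))
s=state();print(s["grip_width"],s["force"],s["clock"])
E
```

```text
22.65226836460037 24.54953048581956 5.6917
22.738913536180938 [ 0.3133046   0.13596051 -0.32051658]
22.62563154658451 [ 0.44335201 -0.54791343 -0.48709289] 8.8417
```

View pics/mat.png

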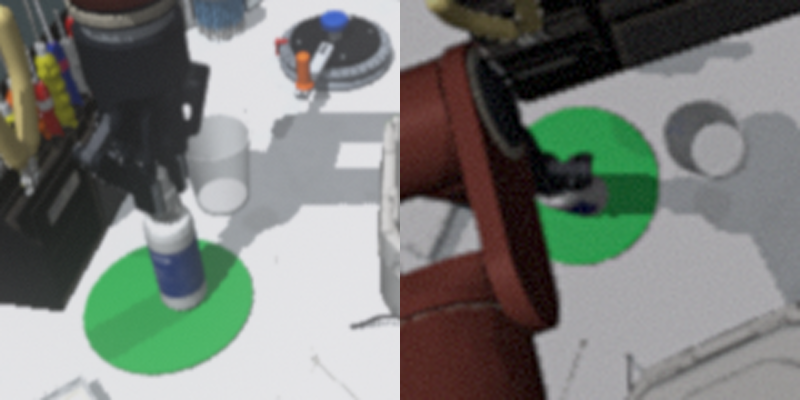

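The bottle hangs over the mat with its base at about (181,298) in the left half. It looks slightly tilted, so I'll measure the lean.

```bash
python3 - <<'E'
from h import *
c=grab_frame("scene"); 
for z in (10,65,115,155): print(z,proj(c,[532,262,z]).round(1), ((proj(c,[532,262,z])-[90,170])/.45).round(0))
r=masks_of("scene","mist_bottle")
for m in r[:2]:
    ys,xs=np.where(m["mask"]); print(m["p"],[(y,xs[ys==y].mean().round(1),(ys==y).sum()) for y in range(ys.min(),ys.max()+1,4)])
print([(round(x["p"],2),ray(c,np.array(x["xy"])*W,10).round(1)) for x in place_of("scene","mist_bottle")])
E
```

```text
10 [172.4 303.1] [183. 296.]
65 [168.6 284. ] [175. 253.]
115 [164.7 265.1] [166. 211.]
155 [161.4 248.8] [159. 175.]
0.62 [(244, np.float64(162.0), np.int64(3)), (248, np.float64(163.0), np.int64(5)), (252, np.float64(164.5), np.int64(6)), (256, np.float64(166.0), np.int64(7)), (260, np.float64(167.5), np.int64(8)), (264, np.float64(169.0), np.int64(13)), (268, np.float64(165.5), np.int64(22)), (272, np.float64(165.5), np.int64(24)), (276, np.float64(166.5), np.int64(24)), (280, np.float64(167.5), np.int64(24)), (284, np.float64(168.0), np.int64(25)), (288, np.float64(168.5), np.int64(24)), (292, np.float64(170.0), np.int64(23)), (296, np.float64(171.0), np.int64(23)), (300, np.float64(171.5), np.int64(22)), (304, np.float64(171.0), np.int64(17)), (308, np.float64(170.0), np.int64(5))]
[(0.86, array([533.7, 252.2,  10. ]))]
```

```bash
python3 - <<'E'
from h import *
q=[532,262]
f0=state()["force"][2]
for z in (122,121,120.3,119.7,119.2):
    movel([*q,z],rate=20); f=state()["force"][2]; print(z,round(f-f0,2))
    if f-f0>1.5: break
open_jaws(); hold(.2); movel([*q,185],rate=120)
reach([540,120,230],[180,0,-10]); close()
c=grab_frame("scene"); t=grab_frame("top")
for n,k in(("scene",c),("top",t)): print(n,[(round(x["p"],2),ray(k,np.array(x["xy"])*W,4).round(1)) for x in place_of(n,"mist_bottle")])
cv2.imwrite("pics/mat2.png",cv2.hconcat([cv2.resize(c["frame"][170:350,90:270],(400,400),interpolation=2),cv2.resize(t["frame"][120:245,90:215],(400,400),interpolation=2)]))
s=state();print(s["clock"],s["grip_width"])
# dial geometry checks + IK along arc
A=np.array([591,-135])
for ph in (78,100,140,180,200):
    P=A+120*np.array([np.cos(np.radians(ph)),np.sin(np.radians(ph))]); j=inverse_kinematics([*P,57],[180,0,ph-90]); print(ph,P.round(),None if j is None else np.round(j))
E
```

```text
122 -0.85
121 0.26
120.3 0.32
119.7 3.36
scene [(0.7, array([534.8, 253.4,   4. ]))]
top [(0.65, array([571. , 140.7,   4. ])), (0.59, array([527.1, 259.5,   4. ]))]
13.2333 -0.05387591301720773
78 [616. -18.] [ -9.  11. 101.  -0.  68.  93.]
100 [570. -17.] [ -9.   6. 107.  -0.  67.  71.]
140 [499. -58.] [-15.  -4. 117.  -0.  67.  25.]
180 [ 471. -135.] [-25.  -5. 118.   0.  67. -25.]
200 [ 478. -176.] [-29.  -3. 116.   0.  67. -49.]
```

View pics/mat2.png

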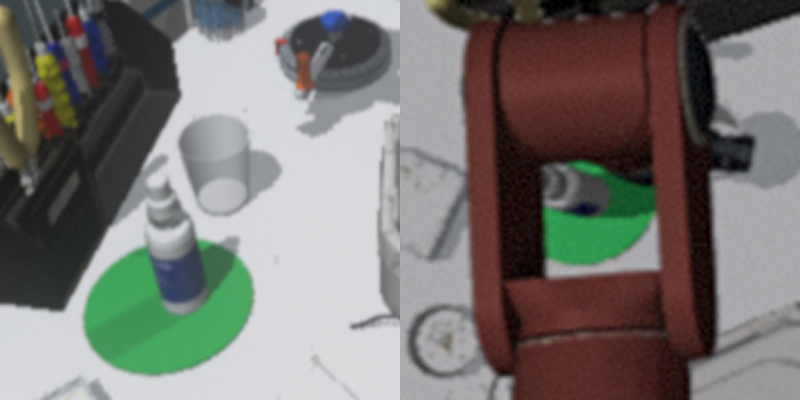

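The bottle stands upright on the mat, base at (183,297) in the left half, well inside the edge. Now to swing the arm, stopping short of the mark.

```bash
cat >> h.py <<'E'
A=np.array([591,-135.])
def at(ph,r=120): return A+r*np.array([np.cos(np.radians(ph)),np.sin(np.radians(ph))])
def arc(a,b,rate=60,z=57,n=None):
    for ph in np.linspace(a,b,(n or max(1,int(np.ceil(abs(b-a)/10))))+1)[1:]:
        movel([*at(ph),z],[180,0,ph-90],rate)
def meas():
    for n in("scene","top"):
        c=grab_frame(n)
        cv2.imwrite(f"pics/last_{n}.png",c["frame"])
        for t,z in(("arrow_tip",34),("post_top",88)):
            for r in place_of(n,t)[:1]:
                p=ray(c,np.array(r["xy"])*W,z)[:2]-A; print(n,t,round(r["p"],2),"ang",np.degrees(np.arctan2(p[1],p[0])).round(1),"r",np.hypot(*p).round(1))
    return c
E
python3 - <<'E'
from h import *
reach([*at(79),150],[180,0,-11]); movel([*at(79),57],rate=150)
print(state()["clock"],state()["force"].round(1))
arc(79,100); print(state()["force"].round(1))
arc(100,188); s=state(); print(s["clock"],s["force"].round(1))
arc(188,184); movel([*at(184),160]); reach([430,0,300],[180,0,60])
c=meas(); print(state()["clock"])
s=grab_frame("scene")
cv2.imwrite("pics/r2.png",cv2.hconcat([rect(c,680,-30,200,200,34,2),rect(s,680,-30,200,200,34,2)]))
E
```

```text
14.7333 [-0.1  0.9  0.6]
[ 0.7 -0.7  0.1]
20.3333 [ 0.4 -0.5  0.3]
scene arrow_tip 0.68 ang 9.1 r 58.2
top arrow_tip 0.64 ang 19.4 r 53.2
top post_top 0.61 ang -160.5 r 111.3
22.6
```

View pics/r2.png

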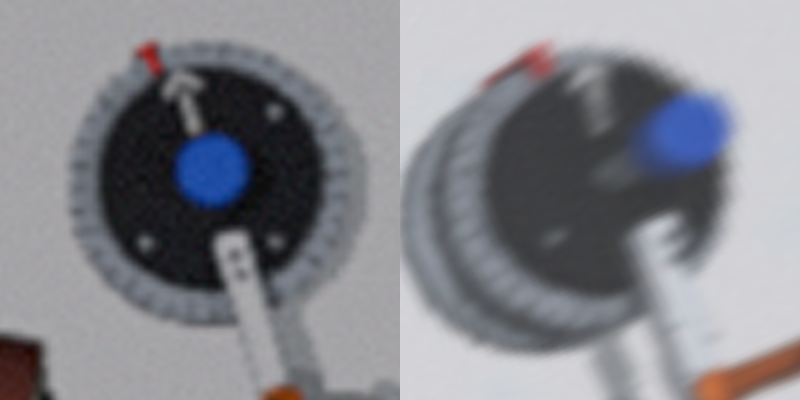

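In the rectified top view the arrow tip is at (180,72) and the mark at (150,58), so about 8–9° remains. I'll measure both precisely from averaged frames.

```bash
cat >> h.py <<'E'
def fine(n=8):
    c=grab_frame("top"); f=np.mean([c["frame"].astype(float)]+[grab_frame("top")["frame"] for _ in range(n)],0); c["frame"]=f.astype(np.uint8)
    s=4; g=lambda z: rect(c,680,-40,190,190,z,s)
    w=lambda px:np.array([680-px[1]/s,-40-px[0]/s])
    im=g(34.); hsv=cv2.cvtColor(im,cv2.COLOR_BGR2HSV); V=hsv[...,2]
    k=(V<75).astype(np.uint8); k=cv2.morphologyEx(k,cv2.MORPH_OPEN,np.ones((9,9)))
    n_,l,st,_=cv2.connectedComponentsWithStats(k); i=1+np.argmax(st[1:,4]); co=max(cv2.findContours((l==i).astype(np.uint8),0,1)[0],key=len)
    hull=cv2.convexHull(co); (ex,ey),(e1,e2),_=cv2.fitEllipse(co if 0 else hull); ctr=w((ex,ey)); print("dial centre",ctr.round(2),"diam",e1/s,e2/s)
    yy,xx=np.mgrid[:V.shape[0],:V.shape[1]]; X=680-yy/s; Y=-40-xx/s; dx=X-ctr[0]; dy=Y-ctr[1]; rr=np.hypot(dx,dy); an=np.degrees(np.arctan2(dy,dx))
    a=(rr>24)&(rr<54)&(V>95)&(hsv[...,1]<90)&(an>-15)&(an<60)
    n_,l,st,_=cv2.connectedComponentsWithStats(a.astype(np.uint8)); i=1+np.argmax(st[1:,4]); a=l==i
    P=np.c_[dx[a],dy[a]]; m=P.mean(0); v=cv2.fitLine(P.astype(np.float32),cv2.DIST_L2,0,.01,.01).ravel(); 
    print("arrow centroid ang",np.degrees(np.arctan2(m[1],m[0])).round(2),"r",np.hypot(*m).round(1),"axis",(np.degrees(np.arctan2(v[1],v[0]))%180).round(2),a.sum())
    for z in(26,32):
        h=cv2.cvtColor(g(z),cv2.COLOR_BGR2HSV); sh=ctr
        r=(((h[...,0]<9)|(h[...,0]>172))&(h[...,1]>110)&(rr>52)&(rr<85)&(an>0)&(an<60))
        P=np.c_[dx[r],dy[r]]; m=P.mean(0); v=cv2.fitLine(P.astype(np.float32),cv2.DIST_L2,0,.01,.01).ravel()
        print("index z",z,"ang",np.degrees(np.arctan2(m[1],m[0])).round(2),"r",np.hypot(*m).round(1),"axis",(np.degrees(np.arctan2(v[1],v[0]))%180).round(2),r.sum())
    return c
E
python3 - <<'E'
from h import *
c=fine(); print(state()["clock"])
cv2.imwrite("pics/r3.png",rect(c,665,-75,75,75,34,8))
E
```

```text
dial centre [ 590.48 -135.18] diam 113.00196075439453 114.66914367675781
arrow centroid ang 17.29 r 50.0 axis 107.08 1798
index z 26 ang 25.36 r 68.2 axis 27.71 1555
index z 32 ang 25.94 r 67.2 axis 27.84 1544
23.1
```

View pics/r3.png

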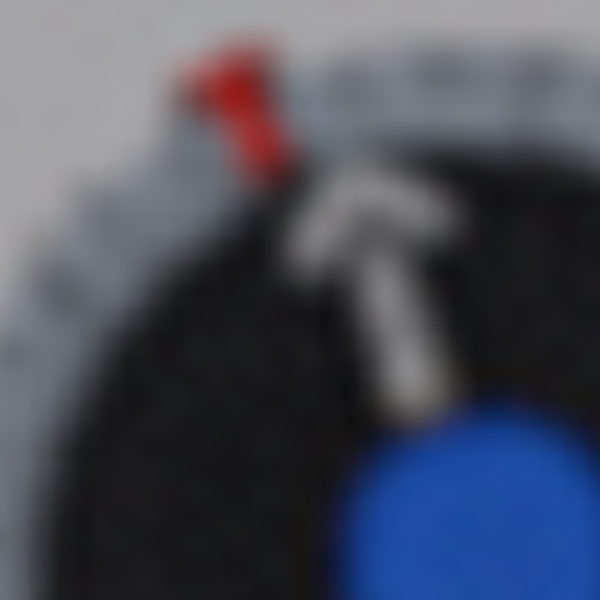

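Arrow bearing is 17.2° (the finger arc and the arm's slope agree), and the mark is at about 25.7°. Pushing 8.4° further.

```bash
python3 - <<'E'
from h import *
reach([*at(184),160],[180,0,94]); movel([*at(184),57]); arc(184,188,40); arc(188,196.4,30,n=2); hold(.1)
arc(196.4,192); movel([*at(192),160]); reach([430,0,300],[180,0,60])
c=fine(); print(state()["clock"])
cv2.imwrite("pics/r4.png",rect(c,670,-65,85,85,34,7))
E
```

```text
dial centre [ 590.39 -135.24] diam 113.07245635986328 114.06200408935547
arrow centroid ang 25.64 r 34.4 axis 25.49 1984
index z 26 ang 25.36 r 68.9 axis 28.1 1461
index z 32 ang 25.94 r 67.9 axis 28.26 1448
28.675
```

View pics/r4.png

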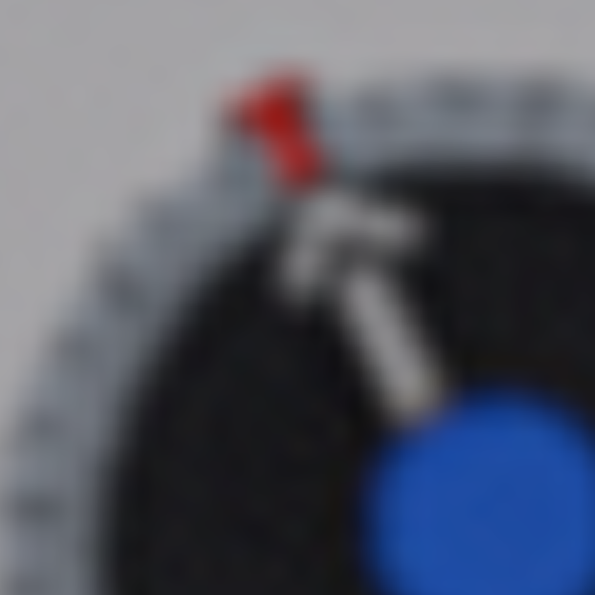

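The arrow's line from (420,400) to its tip at (312,200) now meets the red mark at (300,180). Next, a numerical check of the mark's bearing by radius, with redness-weighted centroids.

```bash
cat >> h.py <<'E'
def prof(n=12):
    c=grab_frame("top"); f=np.mean([c["frame"].astype(float)]+[grab_frame("top")["frame"] for _ in range(n)],0); c["frame"]=f.astype(np.float32)
    s=4; C=np.array([590.5,-135.0])
    for nm,z,rs in(("red",25,(58,62,66,70,74,78)),("red",29,(58,62,66,70,74,78)),("arrow",34,(24,29,34,39,44,49,54))):
        im=rect(c,680,-40,190,190,z,s); yy,xx=np.mgrid[:im.shape[0],:im.shape[1]]; dx=680-yy/s-C[0]; dy=-40-xx/s-C[1]; rr=np.hypot(dx,dy); an=np.degrees(np.arctan2(dy,dx))
        w=im[...,2]-im[...,:2].max(2) if nm=="red" else im.min(2)-60
        w=np.clip(w-15,0,None); o=[]
        for a,b in zip(rs,rs[1:]):
            k=(rr>=a)&(rr<b)&(abs(an-25.5)<28)&(w>0); o.append((round(float((an[k]*w[k]).sum()/max(w[k].sum(),1e-9)),2),int(w[k].sum()/100)))
        print(nm,z,rs,o)
E
python3 - <<'E'
from h import *
prof()
E
```

```text
red 25 (58, 62, 66, 70, 74, 78) [(25.13, 41), (25.08, 255), (25.13, 309), (25.31, 414), (25.27, 222)]
red 29 (58, 62, 66, 70, 74, 78) [(25.52, 71), (25.47, 274), (25.53, 323), (25.67, 414), (25.62, 152)]
arrow 34 (24, 29, 34, 39, 44, 49, 54) [(25.33, 198), (25.29, 241), (25.35, 239), (25.42, 209), (24.84, 155), (24.76, 478)]
```

The mark reads 25.1–25.6° and the arrow 24.8–25.4°, so the dial is set to within about 0.3°. Pressing the clamp cap.

```bash
python3 - <<'E'
from h import *
p=[591,-134.8]
reach([*p,140],[180,0,30]); movel([*p,70]); f0=state()["force"][2]
for z in np.arange(66,48,-1.5):
    movel([*p,z],rate=25); s=state(); f=s["force"][2]-f0; print(z,s["position"][2].round(1),round(f,1))
    if f>15: break
movel([*p,140],rate=100); reach([430,0,300],[180,0,60])
fine(4); prof(6)
T=grab_frame("top");S=grab_frame("scene")
a,_,_=cen(T["frame"],(105,120,60),(130,255,255),(270,145,295,170)); b,_,_=cen(S["frame"],(105,120,60),(130,255,255),(225,165,255,195)); print("cap",tri((T,S),(a,b)).round(1),state()["clock"])
cv2.imwrite("pics/fin.png",cv2.resize(S["frame"][80:350,90:390],(660,594),interpolation=2))
E
```

```text
66.0 66.7 0.7
64.5 64.4 0.5
63.0 63.2 1.5
61.5 61.8 3.4
60.0 60.1 3.3
58.5 58.4 3.0
57.0 56.9 1.8
55.5 55.4 2.5
54.0 53.9 2.1
52.5 52.4 3.2
51.0 52.0 8.9
49.5 51.9 14.9
dial centre [ 590.35 -135.23] diam 113.09420776367188 114.00611877441406
arrow centroid ang 25.58 r 34.4 axis 25.56 1988
index z 26 ang 25.34 r 68.9 axis 27.64 1464
index z 32 ang 25.92 r 67.9 axis 27.64 1452
red 25 (58, 62, 66, 70, 74, 78) [(25.12, 41), (25.08, 255), (25.13, 310), (25.33, 416), (25.25, 222)]
red 29 (58, 62, 66, 70, 74, 78) [(25.51, 71), (25.48, 273), (25.53, 323), (25.69, 416), (25.6, 152)]
arrow 34 (24, 29, 34, 39, 44, 49, 54) [(25.34, 205), (25.26, 240), (25.34, 238), (25.43, 209), (24.65, 157), (24.8, 476)]
cap [ 591.5 -134.    50.2] 36.825
```

View pics/fin.png

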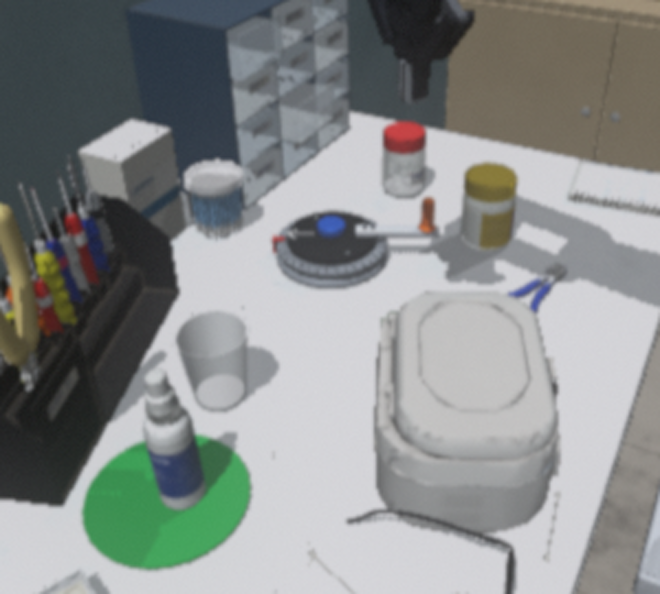

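The bottle stands upright on the mat at (180,490), the cap is fully down at (331,226), with a hard stop at 52 mm, and the arrow still points at the mark. Nothing else has moved, so I'm handing in.

```bash
python3 -c "
from workcell import *
print(finish_job())"
```

```text
the job is handed in; nothing more can be done
None
```

The job is handed in: the mist bottle stands upright on the green mat, the arrow is within about 0.3° of the red mark, and the clamp cap is pressed to its stop, all in about 37 s of the 59 s allowed.

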